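Set out shortbread from a slide-lid box and put up its price plate

TASK

Slide the lid of the plywood biscuit box along its tracks until it clears, and lay it flat on the counter, bar up. Then lift out all the shortbread and lay the biscuits flat, side by side, on the dark wooden tray. Last, slide the loose black price plate snugly into the low aluminium corner stop, long side along the longer strip, to square it up, and from there pick it up and lay it flat in the recess of the wooden rest beside the tray; leave the jam jar and the card reader where they are.

Things in the scene. Friction and masses are not known exactly. Their poses are not given: they have to be found in the camera images.
- biscuit_box: Fixed plywood box, 104 x 174 mm, 38.5 mm high; origin: centre of its underside. y runs along the lid's tracks; the +y end is low and open for the lid, the -y end closed. Inside 84 (x) x 158 (y) mm, floor 6 mm above the counter. Groove ledges 26 mm, undersides of the lips over them 33.5 mm above the counter; 84 mm clear between the lips.
- box_lid: Loose plywood lid in the box's grooves (2 mm play; free counter to lay it on just in front, -x, of the box), 91 (x) x 164 (y) x 5 mm, 0.09 kg; origin: centre of its underside, z up. Grip bar across the centre of its top: 44 (x) x 12 (y) mm, 19 mm high. Starts 0 to 15 mm open; it slides only towards the box's +y and is free once its centre is 170 mm along the box's y.
- tray: Fixed dark wooden serving tray, 150 (x) x 225 (y) mm, rim 18 mm high; origin at the centre of its underside; the flat inside measures about 115 x 188 mm and lies 7 to 9 mm above the counter.
- corner_stop: Fixed low L of aluminium strip, 5 mm high, 12 mm wide. Origin on the counter at the inner corner. Inner faces: x = 0 (50 mm long, y = 0 to +50 mm) and y = 0 (85 mm long, x = 0 to -85 mm); open towards -x and +y. A plate squared up in it has its centre at x = -30 mm, y = +20 mm, its long side on the y = 0 strip.
- label_plate: Loose black blank price plate, 40 (x) x 60 (y) x 12 mm, 0.06 kg, lying flat on the counter in front of the corner stop; origin at the centre of its underside.
- label_rest: Fixed dark wooden rest, 66 (x) x 86 (y) x 13 mm, beside the tray, with a recess in its top for the plate: 50 (x) x 70 (y) mm, 5 mm deep (floor 8 mm above the counter). Origin at the centre of its underside, under the centre of the recess. A seated plate stands 7 mm proud.
- jam_jar: Bystander: jar of jam, 62 mm across, 85 mm tall; origin at the centre of its underside.
- reader: Bystander: small square white card reader, 68 x 68 x 14 mm; origin at the centre of its underside.
- shortbread_0: Square-cut shortbread biscuit, 28 (x) x 32 (y) x 16 mm, 30 g, loose on the floor of the box under the lid, its x across the box; origin at the centre of its underside. Two to four biscuits are present, in any of four places in one row along the box, 38 mm apart.
- shortbread_0_mid (a point): Centre of that biscuit.
- shortbread_1: Square-cut shortbread biscuit, 28 (x) x 32 (y) x 16 mm, 30 g, loose on the floor of the box under the lid, its x across the box; origin at the centre of its underside. Two to four biscuits are present, in any of four places in one row along the box, 38 mm apart.
- shortbread_1_mid (a point): Centre of that biscuit.
- shortbread_2: Square-cut shortbread biscuit, 28 (x) x 32 (y) x 16 mm, 30 g, loose on the floor of the box under the lid, its x across the box; origin at the centre of its underside. Two to four biscuits are present, in any of four places in one row along the box, 38 mm apart.
- shortbread_2_mid (a point): Centre of that biscuit.
- shortbread_3: Square-cut shortbread biscuit, 28 (x) x 32 (y) x 16 mm, 30 g, loose on the floor of the box under the lid, its x across the box; origin at the centre of its underside. Two to four biscuits are present, in any of four places in one row along the box, 38 mm apart.
- shortbread_3_mid (a point): Centre of that biscuit.

How it is judged:
By the outcome, as a careful person would: the job done as asked, in the order asked, and still so for the second after the job is handed in, with the robot touching nothing.
Of shortbread_0, shortbread_1, shortbread_2, shortbread_3 only 2 to 4 are there at a start; the rules pass over those that are not, and their reading is None.
At some moment in a run one of label_plate may be knocked a few centimetres aside while the robot is not near it.
Once in a run the grip may slacken for a moment while it holds something.
It also fails if it takes over 210 s, if anything falls off the work surface, if the arm or the gripper's body presses on something with over 40 N, if the wrist force passes 120 N, or if a joint passes its speed limit or range.

ROBOT

A 6-joint arm with a two-finger parallel gripper is mounted at the origin on the work surface; the furniture and walls round the work are solid. World frame = base frame: x ahead of the robot, y to its left, z up, the work surface at z = 0. Lengths are in mm, angles in rad, forces in N, time in s.
With the tool pointing down it reaches from about 300 to 775 mm from the base axis. Payload 14.6 kg.
Tool frame: the origin (TCP) lies on the front face of the gripper's body, between the roots of the fingers; the fingertips stand 97 mm ahead of it and the grasp point (between the pads) lies 78 mm ahead of it; z points along the fingers, y is the direction in which the jaws open and shut (so a half turn about z gives the same grasp; the last joint's range is limited). The gripper opens to 94 mm and grips with 3 to 60 N. Pads are 16 mm wide; open, the fingers measure 119 mm over their backs; the gripper's body (75 mm by 177 mm) begins 78 mm behind the grasp point.
Start: joints at [-1.198, 0.3, 1.521, -0, 1.321, -0.067], TCP at [234.159, -497.654, 302.646] pointing down, gripper open.
Joint ranges: [-3.03, 3.03], [-0.79, 2.21], [0.23, 2.52], [-1.04, 4.18], [0, 3.07], [-2.55, 2.55]. Speed limits (rad/s): [2.22, 2.22, 2.57, 3.14, 3.14, 3.14].

INTERFACE

Orientations are given as [roll, pitch, yaw] about the fixed x, y, z axes, in that order (R = Rz(yaw) Ry(pitch) Rx(roll)).
In Python, from cell import manip, eyes, finder gives the robot as it stands.
- The arm moves only by the tool drive_tool, never from a script. Its argument "rows" is a list of rows, each an object with "offset": the shift along the tool's x, y, z in mm, a list of three; "spin": the turn about the tool's z in degrees; "jaw": the finger opening in mm, from 0 to 94. In form: [{"offset": [dx, dy, dz], "spin": spin, "jaw": jaw}, ...]. A call has 1 to 20 rows; each row shifts and turns the commanded pose from where the row before left it, along the tool's axes as they then stand; what a row does not reach is not made up. A row lasts 1/10 s, in which the tool goes at most 50 mm and 8.59 degrees, less where a joint would pass 70% of its speed; a pose out of reach is approached as far as the arm can. A call is refused whole if a number of a shift passes 50 or a number of a turn 8.59, either way. A call with a gripper value outside its range is refused whole. The fingers move at their own pace and stop on an object; "force" is the grip in N (left out, the last holds). Time passes only in rows, so rows that do not move let the fingers close. It gives the time, the measured TCP pose, the force and the opening at its end, in the units of the state.
- manip.read_state(): the state, without advancing time (a new reading comes with each control period).
- eyes.camera(name): name is "scene" or "side" or "wrist"; returns a dict with "color" (420x560x3 uint8, blue, green, red), "depth" (420x560 float32, mm along the optical axis (not along the pixel's ray), 0 where there is no reading), "vfov" (degrees; the focal length in pixels is half the picture's height over the tangent of half this angle, whatever the lens; pixels are square), "cx", "cy" (the principal point, pixels), "rvec" (rotation vector, rad) and "tvec" (3), from world to camera coordinates, as OpenCV has them. Camera axes: x right, y down, z forward; pixel columns grow to the right and rows downward; lengths in mm; the calibration is good to about 2 mm. A picture is of the moment at which its call begins.
- manip.sign_off(): hands the job in, once; it reports no verdict.
Trained networks look in the newest picture that a camera, given by its name, has taken for a name from the list of things; names that differ only in an ending like _2 or _b are one class to them, and where a whole thing is asked for, a point or a joint stands for the part that bears it (a point fixed in the world has none). Each returns a list of dicts, best first, with "p" (0 to 1); they miss things now and then, are a little off and sometimes report something else, mostly with a low value. They report only what shows in the picture. A call takes as long as a camera call.
- finder.find_in(camera, target): "uv" ([column, row] in pixels, amid what is visible of it).
The state is a dict: "clock": time; "joints": joint angles; "qd": joint speeds; "effort": joint torques, N m; "eef_pos": TCP position; "eef_rot": TCP orientation; "wrist_force": force on the tool from outside, world axes, zero at the start; "moment": the same for the moment, N m; "finger_gap": finger opening in mm.
Only numpy, scipy, OpenCV 4.12 (cv2) and the standard library are available. Lean on these libraries where they do the work, as an engineer would, in place of code of your own. Each camera call takes 0.05 s, during which the arm holds its last target. There are 200 camera calls.

## Working session

There is one attempt and no reset: what is moved stays moved. The work goes in short steps, Python scripts to look and compute and a tool call to move; the robot and the scene stay as the last step left them, time stands still between calls to the robot, and variables do not carry over. Pictures are saved under pics/ and viewed, about 12 in all and at most 16, crops included, and the job is handed in when it is done.

Besides the shell and the picture viewer there is one more tool, called after "Request:" by a JSON object that holds its "api" and its "payload". drive_tool: Moves the arm, as the interface text tells. Its arguments: {"type":"object","properties":{"rows":{"type":"array","items":{"type":"object","properties":{"offset":{"type":"array","items":{"type":"number"}},"spin":{"type":"number"},"jaw":{"type":"number"}}}},"force":{"type":"number"}},"required":["rows"]}

```bash
mkdir -p pics; ls
cat > h.py <<'E'
import numpy as np, cv2
from cell import manip, eyes, finder
def K(c):
    h,w=c['depth'].shape; f=h/2/np.tan(np.radians(c['vfov'])/2)
    return f
def cloud(c):
    h,w=c['depth'].shape; f=K(c); u,v=np.meshgrid(np.arange(w),np.arange(h)); d=c['depth'].astype(float)
    P=np.stack([(u-c['cx'])*d/f,(v-c['cy'])*d/f,d],-1)
    R,_=cv2.Rodrigues(np.array(c['rvec'],float)); t=np.array(c['tvec'],float).ravel()
    W=(P-t)@R; W[d<=0]=np.nan
    return W
def onplane(c,uv,z):
    f=K(c);R,_=cv2.Rodrigues(np.array(c['rvec'],float)); t=np.array(c['tvec'],float).ravel()
    r=R.T@np.array([(uv[0]-c['cx'])/f,(uv[1]-c['cy'])/f,1]); o=-R.T@t
    return o+r*(z-o[2])/r[2]
E
python3 - <<'E'
from h import *
np.set_printoptions(precision=1,suppress=True)
s=manip.read_state();print(s['clock'],s['eef_pos'],s['eef_rot'],s['finger_gap'])
for n in('scene','side'):
    c=eyes.camera(n);cv2.imwrite(f'pics/{n}0.png',c['color']);W=cloud(c)
    np.savez(f'{n}0.npz',W=W,color=c['color'])
    R,_=cv2.Rodrigues(np.array(c['rvec'],float));print(n,-R.T@np.array(c['tvec']).ravel(),c['vfov'],c['cx'],c['cy'])
    for t in 'biscuit_box box_lid tray corner_stop label_plate label_rest jam_jar reader'.split():
        for r in finder.find_in(n,t)[:2]:
            u,v=map(int,r['uv']);print(t,round(r['p'],2),u,v,W[v,u])
E
```

```text
pics
0.0 [ 234.1 -497.5  302.1] [-3.1 -0.   0.4] 94.20123560116285
scene [-152.2  532.6  876.5] 43.323470723396106 270.4348003169295 206.8221657616634
biscuit_box 0.59 318 180 [ 465.3 -110.5   41.9]
box_lid 0.66 306 169 [ 518.7 -122.4   32.2]
tray 0.67 187 264 [479.8 243.8   9.4]
corner_stop 0.87 271 201 [512.   -8.4   4. ]
corner_stop 0.19 250 272 [333.7 189.5  84.6]
label_plate 0.75 279 221 [446.3  23.2  12.8]
label_rest 0.96 198 319 [355.8 300.7  10.7]
jam_jar 0.91 248 270 [339.8 189.5  84.5]
reader 0.92 290 251 [366.2  60.9  13.5]
side [232.5 961.2 531.6] 49.749514555045664 274.8614521242566 210.82974056599022
biscuit_box 0.75 274 205 [476.6 -71.6  30.4]
box_lid 0.76 263 196 [ 519.  -120.4   30. ]
tray 0.63 236 282 [477.8 247.6   6.1]
tray 0.19 265 197 [ 511.4 -112.9   31.2]
corner_stop 0.64 265 197 [ 511.4 -112.9   31.2]
corner_stop 0.6 249 225 [525.3  -5.9  -0.9]
label_plate 0.77 274 231 [451.5  32.2  12. ]
label_rest 0.71 288 304 [361.7 295.    9. ]
jam_jar 0.88 304 257 [349.7 204.1  58. ]
reader 0.63 318 240 [342.1  54.   14.6]
reader 0.52 303 256 [351.5 205.8  61.1]
```

Run:
```python
import cv2,numpy as np
a=cv2.imread('pics/scene0.png')
cv2.imwrite('pics/v1.png',cv2.resize(a[100:370,130:400],(800,800))[:,:][0:800] if 0 else cv2.resize(a[120:370,120:440],(768,600)))
# top-down height map
W=np.load('scene0.npz')['W'];C=np.load('scene0.npz')['color']
W2=np.load('side0.npz')['W'];C2=np.load('side0.npz')['color']
img=np.zeros((800,800,3),np.uint8)
for w,c in((W2,C2),(W,C)):
    m=np.isfinite(w[...,2])&(w[...,2]<120);p=w[m]
    col=((400-p[:,1])*1.0).astype(int); row=(750-p[:,0]).astype(int)
    ok=(col>=0)&(col<800)&(row>=0)&(row<600)
    img[row[ok],col[ok]]=c[m][ok]
img=cv2.dilate(img[:600],np.ones((3,3)))
for i in range(0,800,100):
    cv2.line(img,(i,0),(i,599),(0,80,255),1);cv2.putText(img,str(400-i),(i,10),0,.4,(255,0,0),1)
for i in range(50,600,100):
    cv2.line(img,(0,i),(799,i),(0,80,255),1);cv2.putText(img,str(750-i),(0,i),0,.4,(255,0,0),1)
cv2.imwrite('pics/v2.png',img)
```

```text
(no output)
```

View pics/v1.png

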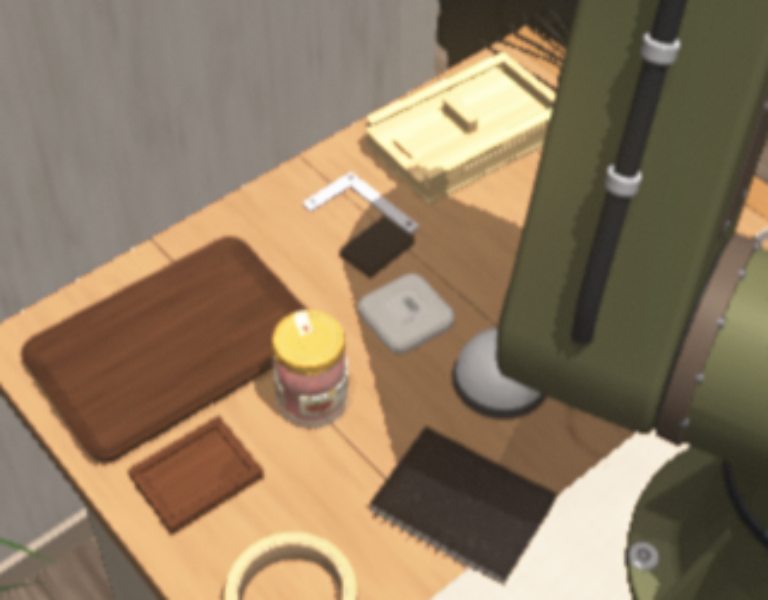

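View pics/v2.png

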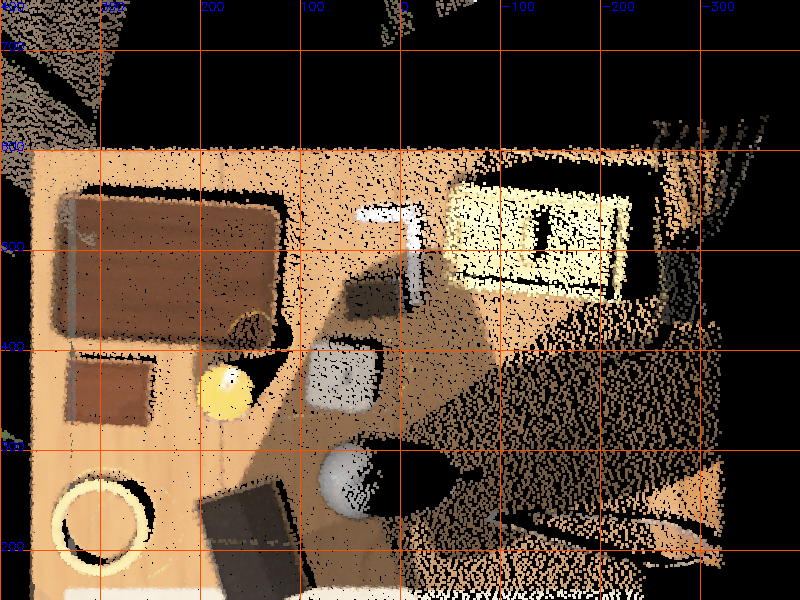

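```bash
cat >> h.py <<'E'
from scipy.spatial.transform import Rotation as Ro
np.set_printoptions(precision=2,suppress=True)
def yaw(s): return s['eef_rot'][2]
def plan(x,y,z,yw=None):
    "spin first (deg), then tool-frame offset"
    s=manip.read_state(); p=np.array(s['eef_pos']); y0=s['eef_rot'][2]
    if yw is None: yw=y0
    d=np.array([x,y,z])-p; ds=(y0-yw+np.pi/2)%np.pi-np.pi/2
    t=y0-ds; c,sn=np.cos(t),np.sin(t)
    print('now',p,'yaw',round(y0,4),'q6',round(s['joints'][5],2),'| spin',round(np.degrees(ds),2),'off',np.array([c*d[0]+sn*d[1],sn*d[0]-c*d[1],-d[2]]))
def shot(n,f=None):
    c=eyes.camera(n); W=cloud(c)
    if f: cv2.imwrite(f'pics/{f}.png',c['color'])
    return c,W
E
python3 - <<'E'
from h import *
plan(470,-140,330,-0.08)
E
```

```text
now [ 234.16 -497.64  302.64] yaw 0.4398 q6 -0.07 | spin 29.78 off [ 206.51 -375.34  -27.36]
```

Request:
{"api": "drive_tool", "payload": {"rows": [{"spin":7.4},{"spin":7.4},{"spin":7.5},{"spin":7.5},{"offset":[15,-27,-2]},{"offset":[15,-27,-2]},{"offset":[15,-27,-2]},{"offset":[15,-27,-2]},{"offset":[15,-27,-2]},{"offset":[15,-27,-2]},{"offset":[15,-27,-2]},{"offset":[15,-27,-2]},{"offset":[15,-27,-2]},{"offset":[15,-27,-2]},{"offset":[15,-27,-2]},{"offset":[15,-27,-2]},{"offset":[15,-27,-2]},{"offset":[12,-24,-2]},{},{}]}}

```text
validation failed for argument at $.ro...
```

Run:
```python
from h import *
plan(470,-140,330,-0.08)
c,W=shot('wrist','w1'); np.savez('w1.npz',W=W,color=c['color'])
R,_=cv2.Rodrigues(np.array(c['rvec'],float));print(-R.T@np.array(c['tvec']).ravel(),c['vfov'])
for t in ['box_lid','biscuit_box','corner_stop','label_plate']:
    for r in finder.find_in('wrist',t)[:1]:
        u,v=map(int,r['uv']);print(t,r['p'],u,v,W[v,u])
# height classes
z=W[...,2]; m=(z>44)&(z<56)&(W[...,0]>480)&(abs(W[...,1]+130)<100)
P=W[m];print('bar',len(P),P.mean(0) if len(P) else 0)
if len(P): print(cv2.minAreaRect(P[:,:2].astype(np.float32)))
m=(z>34.5)&(z<43)&(abs(W[...,0]-507)<90)&(abs(W[...,1]+137)<120);P=W[m];print('rim',len(P),cv2.minAreaRect(P[:,:2].astype(np.float32)),P[:,2].mean())
m=(z>26)&(z<34)&(abs(W[...,0]-507)<90)&(abs(W[...,1]+137)<120);P=W[m];print('lid',len(P),cv2.minAreaRect(P[:,:2].astype(np.float32)))
```

```text
now [ 234.16 -497.64  302.64] yaw 0.4398 q6 -0.07 | spin 29.78 off [ 206.51 -375.34  -27.36]
[ 301.92 -466.8   384.93] 68.24777327362862
bar 0 0
rim 0 ((0.0, 0.0), (0.0, 0.0), 0.0) nan
lid 0 ((0.0, 0.0), (0.0, 0.0), 0.0)<stdin>:12: RuntimeWarning: Mean of empty slice.
  ret = ret.dtype.type(ret / rcount)
```

View pics/w1.png

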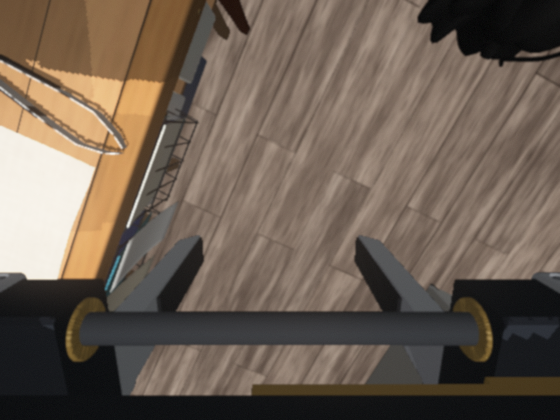

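The call was refused because the rows need every field. The wrist view (3rd picture) just shows the floor off the table's edge. I'll resend with full rows.

Request:
{"api": "drive_tool", "payload": {"rows": [{"offset":[0,0,0],"spin":7.4,"jaw":94},{"offset":[0,0,0],"spin":7.4,"jaw":94},{"offset":[0,0,0],"spin":7.5,"jaw":94},{"offset":[0,0,0],"spin":7.5,"jaw":94},{"offset":[15,-27,-2],"spin":0,"jaw":94},{"offset":[15,-27,-2],"spin":0,"jaw":94},{"offset":[15,-27,-2],"spin":0,"jaw":94},{"offset":[15,-27,-2],"spin":0,"jaw":94},{"offset":[15,-27,-2],"spin":0,"jaw":94},{"offset":[15,-27,-2],"spin":0,"jaw":94},{"offset":[15,-27,-2],"spin":0,"jaw":94},{"offset":[15,-27,-2],"spin":0,"jaw":94},{"offset":[15,-27,-2],"spin":0,"jaw":94},{"offset":[15,-27,-2],"spin":0,"jaw":94},{"offset":[15,-27,-2],"spin":0,"jaw":94},{"offset":[15,-27,-2],"spin":0,"jaw":94},{"offset":[15,-27,-2],"spin":0,"jaw":94},{"offset":[12,-24,-2],"spin":0,"jaw":94},{"offset":[0,0,0],"spin":0,"jaw":94},{"offset":[0,0,0],"spin":0,"jaw":94}]}}

```text
clock: 3.15
eef_pos: [470.5, -140.4, 330.6]
eef_rot: [3.141, 0.0, -0.079]
wrist_force: [-0.7, -0.5, -0.2]
finger_gap: 93.8
```

```bash
cat > look.py <<'E'
from h import *
def rect(W,z0,z1,x,y,r=110,name=''):
    z=W[...,2]; m=(z>z0)&(z<z1)&(abs(W[...,0]-x)<r)&(abs(W[...,1]-y)<r); P=W[m]
    if len(P)<10: print(name,'none');return
    lo,hi=np.percentile(P,[1,99],axis=0)
    print(name,len(P),'mean',P.mean(0),'rect',cv2.minAreaRect(P[:,:2].astype(np.float32)))
    return P
E
python3 - <<'E'
from look import *
plan(470,-140,330,-0.08)
c,W=shot('wrist','w2'); np.savez('w2.npz',W=W,color=c['color'])
for t in ['box_lid','biscuit_box','corner_stop','label_plate']:
    for r in finder.find_in('wrist',t)[:1]:
        u,v=map(int,r['uv']);print(t,r['p'],u,v,W[v,u])
rect(W,44,56,510,-135,name='bar');rect(W,34.5,43,507,-137,120,'rim');rect(W,27,33.5,507,-137,120,'lid')
E
```

```text
now [ 470.52 -140.43  330.56] yaw -0.0792 q6 1.29 | spin 0.04 off [-0.56 -0.38  0.56]
box_lid 0.59 264 153 [ 516.69 -127.4    49.65]
biscuit_box 0.97 336 159 [ 498.17 -217.97    5.9 ]
corner_stop 0.64 179 154 [520.61 -14.5    4.51]
label_plate 0.89 157 208 [452.78  23.59  12.59]
bar 398 mean [ 509.27 -130.4    49.96] rect ((508.61676025390625, -130.10458374023438), (11.818185806274414, 43.0453987121582), 85.16419219970703)
rim 3011 mean [ 509.52 -155.14   38.54] rect ((507.5860290527344, -140.890380859375), (173.91616821289062, 104.21874237060547), 84.9945068359375)
lid 8981 mean [ 509.43 -130.92   31.18] rect ((508.6477966308594, -134.24261474609375), (172.19984436035156, 89.70122528076172), 85.63667297363281)
```

View pics/w2.png

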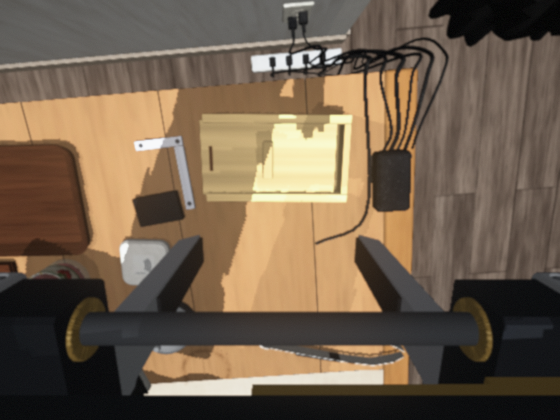

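Request:
{"api": "drive_tool", "payload": {"force": 25, "rows": [{"offset":[12.3,-4.5,20],"spin":0.45,"jaw":94},{"offset":[12.3,-4.5,25],"spin":0,"jaw":94},{"offset":[12.4,-4.6,25],"spin":0,"jaw":94},{"offset":[0,0,30],"spin":0,"jaw":60},{"offset":[0,0,30],"spin":0,"jaw":60},{"offset":[0,0,25],"spin":0,"jaw":60},{"offset":[0,0,20],"spin":0,"jaw":50},{"offset":[0,0,15],"spin":0,"jaw":40},{"offset":[0,0,8.6],"spin":0,"jaw":40},{"offset":[0,0,0],"spin":0,"jaw":30},{"offset":[0,0,0],"spin":0,"jaw":30}]}}

```text
clock: 4.5
eef_pos: [508.8, -130.4, 132.7]
eef_rot: [3.141, -0.001, -0.088]
wrist_force: [0.6, -1.2, -0.1]
finger_gap: 33.5
```

Run:
```python
from h import *
plan(508.6,-130.1,131,-.087)
W=np.load('w2.npz')['W']
for uv in [(315,243),(340,238),(362,220),(275,347),(165,345)]: print(uv,W[uv[1],uv[0]])
```

```text
now [ 508.81 -130.35  132.67] yaw -0.0885 q6 1.34 | spin -0.08 off [-0.23 -0.23  1.67]
(315, 243) [ 385.58 -184.49   10.63]
(340, 238) [ 386.18 -221.05    0.19]
(362, 220) [ 412.12 -250.94    5.61]
(275, 347) [ 224.57 -115.79   13.93]
(165, 345) [263.55  34.61  43.29]
```

Request:
{"api": "drive_tool", "payload": {"force": 25, "rows": [{"offset":[0,0,1.5],"spin":0,"jaw":8},{"offset":[0,0,0],"spin":0,"jaw":8},{"offset":[0,0,0],"spin":0,"jaw":8},{"offset":[0,0,0],"spin":0,"jaw":8},{"offset":[0,0,0],"spin":0,"jaw":8},{"offset":[0,0,0],"spin":0,"jaw":8}]}}

```text
clock: 5.1
eef_pos: [508.8, -130.2, 131.0]
eef_rot: [3.141, -0.001, -0.088]
wrist_force: [-1.6, -0.1, 5.9]
finger_gap: 11.6
```

Run:
```python
from look import *
W=np.load('w2.npz')['W']
rect(W,8,16,452,25,42,'plate');rect(W,8,18,370,57,55,'reader')
P=rect(W,3,7,515,0,60,'stop')
s=manip.read_state();print(s['finger_gap'],s['wrist_force'])
```

```text
plate 1321 mean [452.04  23.66  12.11] rect ((451.41839599609375, 24.287654876708984), (40.013668060302734, 60.64328384399414), 6.178928375244141)
reader 1553 mean [383.61  59.9   13.96] rect ((386.30169677734375, 65.1548843383789), (54.292640686035156, 83.75408935546875), 42.2924919128418)
stop 1014 mean [512.28  -3.6    5.13] rect ((498.50390625, 13.090309143066406), (88.56731414794922, 83.58786010742188), 1.5641696453094482)
11.614024669051773 [-1.6  -0.1   5.88]
```

Request:
{"api": "drive_tool", "payload": {"rows": [{"offset":[0,-5,-0.7],"spin":0,"jaw":8},{"offset":[0,-10,0],"spin":0,"jaw":8},{"offset":[0,-10,0],"spin":0,"jaw":8},{"offset":[0,-10,0],"spin":0,"jaw":8},{"offset":[0,-10,0],"spin":0,"jaw":8},{"offset":[0,-10,0],"spin":0,"jaw":8},{"offset":[0,-10,0],"spin":0,"jaw":8},{"offset":[0,0,0],"spin":0,"jaw":8}]}}

```text
clock: 5.9
eef_pos: [514.4, -64.1, 131.2]
eef_rot: [-3.141, 0.0, -0.087]
wrist_force: [-0.1, -0.0, -0.9]
finger_gap: 11.9
```

Run:
```python
from look import *
plan(524.5,48,131,-.087)
c,W=shot('wrist')
rect(W,50,58,517,-65,60,'bar')
rect(W,27,33.5,517,-60,100,'lid')
```

```text
now [514.42 -64.13 131.24] yaw -0.0869 q6 1.46 | spin 0.0 off [   0.3  -112.58    0.24]
bar 1285 mean [516.99 -64.59  51.43] rect ((515.845947265625, -68.14215087890625), (41.94805145263672, 32.99482727050781), 17.576385498046875)
lid 23251 mean [528.28 -64.14  31.46] rect ((516.5753173828125, -73.11408996582031), (181.70458984375, 98.20621490478516), 85.04280853271484)
```

Request:
{"api": "drive_tool", "payload": {"rows": [{"offset":[0,-10,0],"spin":0,"jaw":8},{"offset":[0,-11,0],"spin":0,"jaw":8},{"offset":[0,-11,0],"spin":0,"jaw":8},{"offset":[0,-11,0],"spin":0,"jaw":8},{"offset":[0,-11,0],"spin":0,"jaw":8},{"offset":[0,-11,0],"spin":0,"jaw":8},{"offset":[0,-11,0],"spin":0,"jaw":8},{"offset":[0,-11,0],"spin":0,"jaw":8},{"offset":[0,-11,0],"spin":0,"jaw":8},{"offset":[0,-11,0],"spin":0,"jaw":8},{"offset":[0,0,0],"spin":0,"jaw":8},{"offset":[0,0,-10],"spin":0,"jaw":8},{"offset":[0,0,-15],"spin":0,"jaw":8},{"offset":[0,0,-20],"spin":0,"jaw":8},{"offset":[0,0,-10],"spin":0,"jaw":8},{"offset":[0,0,0],"spin":0,"jaw":8}]}}

```text
clock: 7.55
eef_pos: [524.4, 42.9, 187.9]
eef_rot: [-3.141, -0.003, -0.089]
wrist_force: [0.7, 0.1, -1.0]
finger_gap: 11.7
```

Run:
```python
from look import *
plan(382,-94,185,-.087)
c,W=shot('wrist')
rect(W,75,90,524,40,110,'lid')
```

```text
now [524.41  42.94 187.85] yaw -0.0887 q6 1.67 | spin -0.1 off [-129.97  148.8     2.85]
lid 24337 mean [539.72  41.29  88.08] rect ((525.4874877929688, 42.66979217529297), (164.1755828857422, 89.35435485839844), 84.94461822509766)
```

Request:
{"api": "drive_tool", "payload": {"rows": [{"offset":[-13,15,0],"spin":0,"jaw":8},{"offset":[-13,15,0],"spin":0,"jaw":8},{"offset":[-13,15,0],"spin":0,"jaw":8},{"offset":[-13,15,0],"spin":0,"jaw":8},{"offset":[-13,15,0],"spin":0,"jaw":8},{"offset":[-13,15,0],"spin":0,"jaw":8},{"offset":[-13,15,0],"spin":0,"jaw":8},{"offset":[-13,15,0],"spin":0,"jaw":8},{"offset":[-13,15,0],"spin":0,"jaw":8},{"offset":[-13,14,0],"spin":0,"jaw":8},{"offset":[0,0,0],"spin":0,"jaw":8},{"offset":[0,0,15],"spin":0,"jaw":8},{"offset":[0,0,15],"spin":0,"jaw":8},{"offset":[0,0,15],"spin":0,"jaw":8},{"offset":[0,0,10],"spin":0,"jaw":8},{"offset":[0,0,0],"spin":0,"jaw":8},{"offset":[0,0,0],"spin":0,"jaw":8}]}}

```text
clock: 9.3
eef_pos: [381.6, -93.6, 131.4]
eef_rot: [-3.142, 0.0, -0.088]
wrist_force: [-0.3, 0.2, -0.8]
finger_gap: 11.5
```

Run:
```python
from look import *
plan(382,-94,105,-.087)
c,W=shot('wrist','w3')
P=rect(W,20,42,382,-94,95,'lid')
c2,W2=shot('scene')
rect(W2,20,42,382,-94,80,'lid2')
for r in finder.find_in('wrist','shortbread_0'):
    u,v=map(int,r['uv']);print(r['p'],u,v,W[v,u])
rect(W,18,25,507,-140,80,'bisc')
rect(W,8,16,452,25,42,'plate')
```

```text
now [381.59 -93.62 131.37] yaw -0.088 q6 1.32 | spin -0.06 off [ 0.44  0.35 26.37]
lid 29794 mean [408.15 -99.24  32.76] rect ((404.4889831542969, -97.9977798461914), (168.90994262695312, 134.18797302246094), 83.07965850830078)
lid2 609 mean [404.94 -41.87  32.65] rect ((414.5420227050781, -41.09569549560547), (59.569679260253906, 137.99612426757812), 45.933937072753906)
0.82 307 28 [ 507.28 -120.75   21.97]
0.64 439 30 [ 500.03 -194.13   21.22]
0.62 240 26 [511.68 -83.78  21.43]
bisc 9788 mean [ 505.73 -139.03   21.87] rect ((493.7741394042969, -139.3750457763672), (161.1417236328125, 52.89729309082031), 84.73958587646484)
plate 5949 mean [451.73  23.18  12.09] rect ((442.21990966796875, 31.35589599609375), (56.42337417602539, 76.7204360961914), 6.047440528869629)
```

View pics/w3.png

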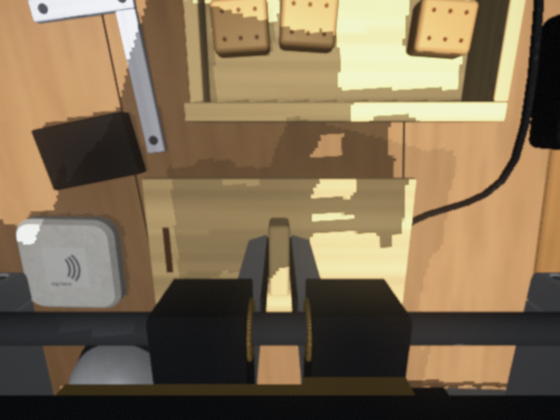

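Three biscuits are visible, at px (240,26), (307,28) and (439,30). The lid is held level over free counter, between the plate and the cable end. Lowering it now.

Request:
{"api": "drive_tool", "payload": {"rows": [{"offset":[0,-1,10],"spin":0,"jaw":8},{"offset":[0,-1,8],"spin":0,"jaw":8},{"offset":[0,0,4],"spin":0,"jaw":8},{"offset":[0,0,2],"spin":0,"jaw":8},{"offset":[0,0,1.5],"spin":0,"jaw":8},{"offset":[0,0,0],"spin":0,"jaw":8},{"offset":[0,0,0],"spin":0,"jaw":8}]}}

```text
clock: 10.15
eef_pos: [381.6, -91.8, 105.9]
eef_rot: [3.142, -0.0, -0.088]
wrist_force: [0.2, 0.7, -1.2]
finger_gap: 11.7
```

Request:
{"api": "drive_tool", "payload": {"rows": [{"offset":[0,0,1],"spin":0,"jaw":8},{"offset":[0,0,0.5],"spin":0,"jaw":8},{"offset":[0,0,0],"spin":0,"jaw":8},{"offset":[0,0,0],"spin":0,"jaw":8}]}}

```text
clock: 10.55
eef_pos: [381.6, -91.8, 105.0]
eef_rot: [3.141, -0.001, -0.088]
wrist_force: [-5.9, 1.9, 15.2]
finger_gap: 12.0
```

Request:
{"api": "drive_tool", "payload": {"rows": [{"offset":[0,0,-0.3],"spin":0,"jaw":40},{"offset":[0,0,0],"spin":0,"jaw":40},{"offset":[0,0,0],"spin":0,"jaw":40},{"offset":[0,0,-10],"spin":0,"jaw":40},{"offset":[0,0,-25],"spin":0,"jaw":60},{"offset":[0,0,-30],"spin":0,"jaw":60},{"offset":[0,0,-30],"spin":0,"jaw":60},{"offset":[15,8,-25],"spin":0,"jaw":60},{"offset":[20,10,-15],"spin":0,"jaw":60},{"offset":[20,10,0],"spin":0,"jaw":60},{"offset":[10,10,0],"spin":0,"jaw":60},{"offset":[0,0,0],"spin":0,"jaw":60}]}}

```text
clock: 11.75
eef_pos: [443.4, -136.0, 240.0]
eef_rot: [3.141, -0.0, -0.089]
wrist_force: [-0.0, 0.0, 0.7]
finger_gap: 59.5
```

Run:
```python
from look import *
plan(500,-140,200,-.087)
c,W=shot('wrist','w4'); np.savez('w4.npz',W=W)
rect(W,3,7.5,380,-92,85,'lid')
for r in finder.find_in('wrist','shortbread_0'):
    u,v=map(int,r['uv']);print(r['p'],u,v,W[v,u])
# biscuits: cluster
b=np.array([507.6,-140.9]);th=-.087;ex=np.array([np.cos(th),np.sin(th)]);ey=np.array([-np.sin(th),np.cos(th)])
z=W[...,2];q=W[...,:2]-b;m=((z>17)&(z<25)&(abs(q@ex)<30)&(abs(q@ey)<76)).astype(np.uint8)
n,l,st,_=cv2.connectedComponentsWithStats(cv2.morphologyEx(m,cv2.MORPH_OPEN,np.ones((3,3))))
for i in range(1,n):
    if st[i,4]>100:
        P=W[l==i];r=cv2.minAreaRect(P[:,:2].astype(np.float32));print(st[i,4],r,P[:,2].mean(),'box xy',(np.array(r[0])-b)@ex,(np.array(r[0])-b)@ey)
P=rect(W,5,7.5,470,0,10)
s=manip.read_state()
```

```text
now [ 443.36 -135.98  240.  ] yaw -0.0888 q6 1.28 | spin -0.11 off [56.77 -0.92 40.  ]
lid 8934 mean [ 388.93 -101.24    5.21] rect ((397.5636901855469, -91.63644409179688), (169.5885772705078, 135.50457763671875), 89.73583984375)
0.7 253 136 [nan nan nan]
0.64 335 140 [ 500.89 -194.75   23.66]
0.64 218 138 [512.43 -84.84  21.84]
1002 ((511.9417419433594, -121.72140502929688), (32.00193405151367, 27.970849990844727), 81.5334243774414) 21.94388415330648 box xy 2.658887283912092 19.483314568226216
1000 ((512.6966552734375, -83.42237091064453), (32.18248748779297, 28.037494659423828), 87.88972473144531) 21.856224082715393 box xy 0.0831312254260661 57.703092030749445
995 ((502.02044677734375, -197.77908325195312), (32.2604866027832, 27.890207290649414), 81.50536346435547) 21.88748699696397 box xy -0.6162106217833347 -57.14876910500058
 15 mean [469.25  -2.6    6.41] rect ((469.41180419921875, -1.9118766784667969), (16.354429244995117, 6.974285125732422), 41.02693557739258)
```

View pics/w4.png

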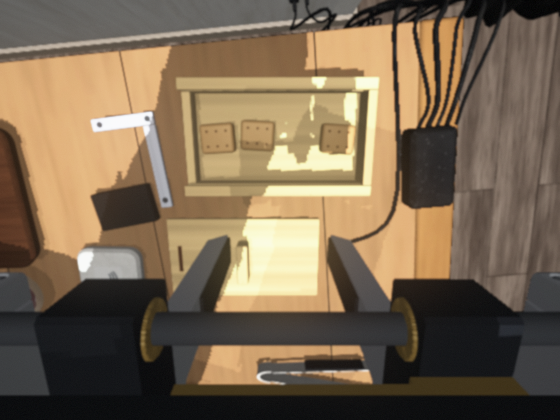

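Three biscuits lie in the box (px 218, 257 and 335, row ~137). The fourth place is empty and the lid is flat. Next I'll measure the wall, tray, rest and stop.

Run:
```python
from look import *
for n in('scene0','side0','w2','w4'):
    W=np.load(n+'.npz')['W'];z=W[...,2];print(n)
    m=(z>60)&(W[...,0]>560)&(abs(W[...,1])<300);P=W[m]
    if len(P):
        for a in range(-300,300,100):
            Q=P[(P[:,1]>=a)&(P[:,1]<a+100)]
            if len(Q): print('wall',a,len(Q),np.percentile(Q[:,0],[0,5,50]),Q[:,2].min(),Q[:,2].max())
    if n=='scene0' or n=='side0':
        rect(W,12,21,480,235,115,'tray rim'); rect(W,5,10.5,480,235,80,'tray floor'); rect(W,10.5,16,358,300,55,'rest')
        rect(W,5.5,10,358,300,45,'recess')
for n in('w2','w4'):
    W=np.load(n+'.npz')['W'];z=W[...,2]
    m=(z>3.0)&(z<8)&(W[...,0]>450)&(W[...,0]<560)&(W[...,1]>-30)&(W[...,1]<60);P=W[m]
    A=P[(P[:,0]<510)&(P[:,1]<15)];B=P[(P[:,1]>5)&(P[:,0]>515)]
    print(n,len(A),len(B));
    for X in(A,B): print(cv2.minAreaRect(X[:,:2].astype(np.float32)))
    rect(W,8,16,452,25,36,'plate')
```

```text
scene0
wall -300 2537 [799.02 803.8  839.21] 60.02168148172571 297.0072571305904
wall -200 3686 [798.57 804.96 854.9 ] 60.192300902193914 321.828045436382
wall -100 4577 [797.86 805.07 858.54] 60.03653383489838 343.81546389706244
wall 0 4097 [797.58 804.99 835.92] 60.06404884760591 409.4400672272336
wall 100 6795 [802.86 806.22 809.22] 60.142631579326846 440.6239498843273
wall 200 8594 [803.08 806.16 809.05] 60.01125266547666 470.7742073186982
tray rim 1515 mean [471.91 253.48  15.94] rect ((457.0302734375, 236.3130340576172), (225.33091735839844, 190.89244079589844), 87.62152862548828)
tray floor 3451 mean [476.62 238.72   7.76] rect ((474.9241027832031, 235.75775146484375), (162.94520568847656, 144.08714294433594), 87.74533081054688)
rest 772 mean [360.32 293.1   13.2 ] rect ((367.5141296386719, 295.57061767578125), (97.74980926513672, 90.62348937988281), 89.75980377197266)
recess 586 mean [356.9  293.93   8.44] rect ((356.65557861328125, 294.85577392578125), (82.29442596435547, 67.65164947509766), 85.59857177734375)
side0
wall -300 1476 [800.44 803.78 853.58] 60.164090022058765 30
[... 990 characters left out ...]
0811767578125, -5.522010803222656), (60.32445526123047, 41.55756759643555), 9.009182929992676)
((536.414794921875, 23.18592071533203), (11.911911010742188, 35.956199645996094), 1.673922061920166)
plate 1321 mean [452.04  23.66  12.11] rect ((451.41839599609375, 24.287654876708984), (40.013668060302734, 60.64328384399414), 6.178928375244141)
w4 752 456
((479.3210144042969, -4.75834846496582), (60.090675354003906, 36.3095588684082), 2.487945318222046)
((536.3526000976562, 23.224624633789062), (12.01026439666748, 36.54658889770508), 2.0726518630981445)
plate 2215 mean [451.96  23.36  12.08] rect ((451.2192687988281, 24.41165542602539), (40.13759231567383, 60.795230865478516), 5.935098171234131)
```

Request:
{"api": "drive_tool", "payload": {"rows": [{"offset":[16,-14.6,0],"spin":0,"jaw":50},{"offset":[16,-14.6,0],"spin":0,"jaw":50},{"offset":[16,-14.6,0],"spin":0,"jaw":50},{"offset":[16.4,-14.7,0],"spin":0,"jaw":50},{"offset":[0,0,8],"spin":-8.45,"jaw":50},{"offset":[0,0,8],"spin":-8.45,"jaw":50},{"offset":[0,0,8],"spin":-8.45,"jaw":50},{"offset":[0,0,8],"spin":-8.45,"jaw":50},{"offset":[0,0,8],"spin":-8.45,"jaw":50},{"offset":[0,0,8],"spin":-8.45,"jaw":50},{"offset":[0,0,8],"spin":-8.45,"jaw":50},{"offset":[0,0,0],"spin":-8.45,"jaw":50},{"offset":[0,0,0],"spin":-8.45,"jaw":50},{"offset":[0,0,0],"spin":-8.45,"jaw":50},{"offset":[0,0,0],"spin":-8.45,"jaw":50},{"offset":[0,0,0],"spin":0,"jaw":50},{"offset":[0,0,0],"spin":0,"jaw":50}]}}

```text
clock: 13.55
eef_pos: [511.9, -82.4, 183.8]
eef_rot: [3.141, -0.0, 1.53]
wrist_force: [0.1, -0.3, -0.0]
finger_gap: 50.1
```

Run:
```python
from look import *
plan(512.7,-83.4,105,np.radians(87.9))
```

```text
now [511.86 -82.4  183.82] yaw 1.5298 q6 -0.19 | spin -0.25 off [-0.97  0.87 78.82]
```

Request:
{"api": "drive_tool", "payload": {"force": 15, "rows": [{"offset":[-1,0.9,20],"spin":-0.25,"jaw":50},{"offset":[0,0,20],"spin":0,"jaw":50},{"offset":[0,0,20],"spin":0,"jaw":50},{"offset":[0,0,12],"spin":0,"jaw":50},{"offset":[0,0,6.5],"spin":0,"jaw":50},{"offset":[0,0,0],"spin":0,"jaw":50},{"offset":[0,0,0],"spin":0,"jaw":22},{"offset":[0,0,0],"spin":0,"jaw":22},{"offset":[0,0,0],"spin":0,"jaw":22},{"offset":[0,0,0],"spin":0,"jaw":22},{"offset":[0,0,0],"spin":0,"jaw":22},{"offset":[0,0,-10],"spin":0,"jaw":22},{"offset":[0,0,-20],"spin":0,"jaw":22},{"offset":[0,0,-20],"spin":0,"jaw":22},{"offset":[0,0,-10],"spin":0,"jaw":22},{"offset":[0,0,0],"spin":0,"jaw":22}]}}

```text
clock: 15.15
eef_pos: [513.5, -83.8, 166.4]
eef_rot: [3.139, 0.0, 1.539]
wrist_force: [-0.6, -0.1, -0.2]
finger_gap: 27.8
```

Run:
```python
from look import *
plan(478,188,165,np.radians(87.7))
```

```text
now [513.45 -83.82 166.42] yaw 1.5385 q6 -0.2 | spin 0.45 off [270.17 -46.33   1.42]
```

Request:
{"api": "drive_tool", "payload": {"rows": [{"offset":[15,-2.5,0],"spin":0,"jaw":22},{"offset":[25,-4.4,0],"spin":0,"jaw":22},{"offset":[25,-4.4,0],"spin":0,"jaw":22},{"offset":[25,-4.4,0],"spin":0,"jaw":22},{"offset":[25,-4.4,0],"spin":0,"jaw":22},{"offset":[25,-4.4,0],"spin":0,"jaw":22},{"offset":[25,-4.4,0],"spin":0,"jaw":22},{"offset":[25,-4.4,0],"spin":0,"jaw":22},{"offset":[25,-4.4,0],"spin":0,"jaw":22},{"offset":[25,-4.4,0],"spin":0,"jaw":22},{"offset":[20,-4,0],"spin":0,"jaw":22},{"offset":[10,0,0],"spin":0,"jaw":22},{"offset":[0,0,20],"spin":0,"jaw":22},{"offset":[0,0,20],"spin":0,"jaw":22},{"offset":[0,0,10],"spin":0,"jaw":22},{"offset":[0,0,5],"spin":0,"jaw":22},{"offset":[0,0,0],"spin":0,"jaw":22},{"offset":[0,0,0],"spin":0,"jaw":22}]}}

```text
clock: 16.95
eef_pos: [476.0, 187.6, 110.6]
eef_rot: [3.141, -0.0, 1.538]
wrist_force: [-1.6, 0.5, -0.1]
finger_gap: 27.8
```

Request:
{"api": "drive_tool", "payload": {"rows": [{"offset":[0,0,1.5],"spin":0,"jaw":22},{"offset":[0,0,1],"spin":0,"jaw":22},{"offset":[0,0,0.5],"spin":0,"jaw":22},{"offset":[0,0,0],"spin":0,"jaw":22},{"offset":[0,0,0],"spin":0,"jaw":22}]}}

```text
clock: 17.45
eef_pos: [475.7, 187.6, 107.1]
eef_rot: [3.142, -0.0, 1.538]
wrist_force: [-0.3, 0.4, -1.0]
finger_gap: 28.1
```

Request:
{"api": "drive_tool", "payload": {"rows": [{"offset":[0,0,0.6],"spin":0,"jaw":22},{"offset":[0,0,0],"spin":0,"jaw":22},{"offset":[0,0,0],"spin":0,"jaw":46},{"offset":[0,0,0],"spin":0,"jaw":46},{"offset":[0,0,0],"spin":0,"jaw":46},{"offset":[0,0,-10],"spin":0,"jaw":46},{"offset":[0,0,-20],"spin":0,"jaw":46},{"offset":[0,0,-25],"spin":0,"jaw":46},{"offset":[0,0,-20],"spin":0,"jaw":46},{"offset":[0,0,0],"spin":0,"jaw":46}]}}

```text
clock: 18.45
eef_pos: [476.6, 187.9, 184.5]
eef_rot: [3.137, -0.002, 1.539]
wrist_force: [-0.2, 0.3, -0.3]
finger_gap: 46.1
```

Run:
```python
from look import *
plan(511.9,-121.7,170,np.radians(81.5))
c,W=shot('scene');rect(W,21,27,477,188,30,'b0 top')
for n in('biscuit_box','label_plate'):print([(r['uv'],r['p']) for r in finder.find_in('scene',n)[:1]])
P=rect(W,8,16,452,25,40,'plate')
```

```text
now [476.57 187.89 184.51] yaw 1.5385 q6 0.34 | spin 6.65 off [-300.96   80.7    14.51]
b0 top 153 mean [475.17 189.92  24.21] rect ((475.8034362792969, 189.7092742919922), (32.776092529296875, 28.635272979736328), 89.14437866210938)
[([295.6, 180.2], 0.97)]
[([278.1, 223.3], 0.86)]
plate 392 mean [449.01  26.67  12.78] rect ((451.3638916015625, 19.706035614013672), (50.56401443481445, 79.84809875488281), 18.59577751159668)
```

Request:
{"api": "drive_tool", "payload": {"rows": [{"offset":[0,0,0],"spin":6.65,"jaw":50},{"offset":[-15,4,0],"spin":0,"jaw":50},{"offset":[-26,7,0],"spin":0,"jaw":50},{"offset":[-26,7,0],"spin":0,"jaw":50},{"offset":[-26,7,0],"spin":0,"jaw":50},{"offset":[-26,7,0],"spin":0,"jaw":50},{"offset":[-26,7,0],"spin":0,"jaw":50},{"offset":[-26,7,0],"spin":0,"jaw":50},{"offset":[-26,7,0],"spin":0,"jaw":50},{"offset":[-26,7,0],"spin":0,"jaw":50},{"offset":[-26,7,0],"spin":0,"jaw":50},{"offset":[-26,7,0],"spin":0,"jaw":50},{"offset":[-18,5,0],"spin":0,"jaw":50},{"offset":[-8,1.7,0],"spin":0,"jaw":50},{"offset":[0,0,0],"spin":0,"jaw":50},{"offset":[0,0,0],"spin":0,"jaw":50}]}}

```text
clock: 20.2
eef_pos: [510.8, -121.4, 181.0]
eef_rot: [-3.141, -0.0, 1.423]
wrist_force: [-0.0, 0.0, -0.2]
finger_gap: 50.2
```

Run:
```python
from look import *
plan(511.9,-121.7,105,np.radians(81.5))
```

```text
now [ 510.82 -121.35  181.  ] yaw 1.4226 q6 -0.15 | spin 0.01 off [-0.18  1.12 76.  ]
```

Request:
{"api": "drive_tool", "payload": {"force": 15, "rows": [{"offset":[0,1,20],"spin":0,"jaw":50},{"offset":[0,0,20],"spin":0,"jaw":50},{"offset":[0,0,18],"spin":0,"jaw":50},{"offset":[0,0,12],"spin":0,"jaw":50},{"offset":[0,0,5.5],"spin":0,"jaw":50},{"offset":[0,0,0],"spin":0,"jaw":50},{"offset":[0,0,0],"spin":0,"jaw":22},{"offset":[0,0,0],"spin":0,"jaw":22},{"offset":[0,0,0],"spin":0,"jaw":22},{"offset":[0,0,0],"spin":0,"jaw":22},{"offset":[0,0,0],"spin":0,"jaw":22},{"offset":[0,0,-10],"spin":0,"jaw":22},{"offset":[0,0,-20],"spin":0,"jaw":22},{"offset":[0,0,-20],"spin":0,"jaw":22},{"offset":[0,0,-10],"spin":0,"jaw":22},{"offset":[0,0,0],"spin":-6.2,"jaw":22},{"offset":[0,0,0],"spin":0,"jaw":22}]}}

```text
clock: 21.9
eef_pos: [511.9, -122.2, 166.2]
eef_rot: [3.141, 0.0, 1.533]
wrist_force: [0.8, 0.2, -0.5]
finger_gap: 27.7
```

Run:
```python
from look import *
plan(477,235,111,np.radians(87.7))
```

```text
now [ 511.95 -122.15  166.23] yaw 1.5326 q6 -0.27 | spin 0.11 off [355.46 -49.25  55.23]
```

Request:
{"api": "drive_tool", "payload": {"rows": [{"offset":[15.5,-2,0],"spin":0,"jaw":22},{"offset":[26,-3.6,0],"spin":0,"jaw":22},{"offset":[26,-3.6,0],"spin":0,"jaw":22},{"offset":[26,-3.6,0],"spin":0,"jaw":22},{"offset":[26,-3.6,0],"spin":0,"jaw":22},{"offset":[26,-3.6,0],"spin":0,"jaw":22},{"offset":[26,-3.6,0],"spin":0,"jaw":22},{"offset":[26,-3.6,0],"spin":0,"jaw":22},{"offset":[26,-3.6,0],"spin":0,"jaw":22},{"offset":[26,-3.6,0],"spin":0,"jaw":22},{"offset":[26,-3.6,0],"spin":0,"jaw":22},{"offset":[26,-3.6,0],"spin":0,"jaw":22},{"offset":[26,-3.6,0],"spin":0,"jaw":22},{"offset":[20,-3,0],"spin":0,"jaw":22},{"offset":[8,-1,0],"spin":0,"jaw":22},{"offset":[0,0,20],"spin":0,"jaw":22},{"offset":[0,0,20],"spin":0,"jaw":22},{"offset":[0,0,10],"spin":0,"jaw":22},{"offset":[0,0,5],"spin":0,"jaw":22},{"offset":[0,0,0],"spin":0,"jaw":22}]}}

```text
clock: 23.9
eef_pos: [477.0, 234.9, 110.7]
eef_rot: [-3.141, 0.0, 1.53]
wrist_force: [0.1, -0.4, -0.9]
finger_gap: 27.9
```

Request:
{"api": "drive_tool", "payload": {"rows": [{"offset":[0,0,2],"spin":0,"jaw":22},{"offset":[0,0,1.5],"spin":0,"jaw":22},{"offset":[0,0,0.7],"spin":0,"jaw":22},{"offset":[0,0,0],"spin":0,"jaw":22},{"offset":[0,0,0],"spin":0,"jaw":46},{"offset":[0,0,0],"spin":0,"jaw":46},{"offset":[0,0,0],"spin":0,"jaw":46},{"offset":[0,0,-10],"spin":0,"jaw":46},{"offset":[0,0,-20],"spin":0,"jaw":46},{"offset":[0,0,-25],"spin":0,"jaw":46},{"offset":[0,0,-20],"spin":0,"jaw":46},{"offset":[0,0,0],"spin":0,"jaw":46}]}}

```text
clock: 25.1
eef_pos: [478.0, 235.4, 184.9]
eef_rot: [3.137, -0.002, 1.531]
wrist_force: [-0.2, -0.1, 0.2]
finger_gap: 45.9
```

Run:
```python
from look import *
plan(502,-197.8,180,np.radians(81.5))
c,W=shot('scene');rect(W,20,27,477,210,60,'b01 top')
```

```text
now [477.98 235.4  184.9 ] yaw 1.5306 q6 0.43 | spin 6.2 off [-424.89   87.79    4.9 ]
b01 top 331 mean [475.38 213.83  24.04] rect ((476.9796447753906, 212.8095703125), (80.22350311279297, 30.798538208007812), 87.22694396972656)
```

Request:
{"api": "drive_tool", "payload": {"rows": [{"offset":[0,0,0],"spin":6.2,"jaw":50},{"offset":[-18,3.8,0],"spin":0,"jaw":50},{"offset":[-28,5.8,0],"spin":0,"jaw":50},{"offset":[-28,5.8,0],"spin":0,"jaw":50},{"offset":[-28,5.8,0],"spin":0,"jaw":50},{"offset":[-28,5.8,0],"spin":0,"jaw":50},{"offset":[-28,5.8,0],"spin":0,"jaw":50},{"offset":[-28,5.8,0],"spin":0,"jaw":50},{"offset":[-28,5.8,0],"spin":0,"jaw":50},{"offset":[-28,5.8,0],"spin":0,"jaw":50},{"offset":[-28,5.8,0],"spin":0,"jaw":50},{"offset":[-28,5.8,0],"spin":0,"jaw":50},{"offset":[-28,5.8,0],"spin":0,"jaw":50},{"offset":[-28,5.8,0],"spin":0,"jaw":50},{"offset":[-28,5.8,0],"spin":0,"jaw":50},{"offset":[-28,5.8,0],"spin":0,"jaw":50},{"offset":[-15,2.8,0],"spin":0,"jaw":50},{"offset":[0,0,0],"spin":0,"jaw":50},{"offset":[0,0,0],"spin":0,"jaw":50}]}}

```text
clock: 27.05
eef_pos: [500.9, -197.6, 181.2]
eef_rot: [-3.141, -0.0, 1.422]
wrist_force: [0.6, 0.5, 0.3]
finger_gap: 49.8
```

Run:
```python
from look import *
plan(502,-197.8,105,np.radians(81.5))
```

```text
now [ 500.92 -197.64  181.18] yaw 1.4222 q6 -0.3 | spin -0.01 off [-0.    1.1  76.18]
```

Request:
{"api": "drive_tool", "payload": {"force": 15, "rows": [{"offset":[0,1,20],"spin":0,"jaw":50},{"offset":[0,0,20],"spin":0,"jaw":50},{"offset":[0,0,18],"spin":0,"jaw":50},{"offset":[0,0,12],"spin":0,"jaw":50},{"offset":[0,0,5.5],"spin":0,"jaw":50},{"offset":[0,0,0],"spin":0,"jaw":50},{"offset":[0,0,0],"spin":0,"jaw":22},{"offset":[0,0,0],"spin":0,"jaw":22},{"offset":[0,0,0],"spin":0,"jaw":22},{"offset":[0,0,0],"spin":0,"jaw":22},{"offset":[0,0,0],"spin":0,"jaw":22},{"offset":[0,0,-10],"spin":0,"jaw":22},{"offset":[0,0,-20],"spin":0,"jaw":22},{"offset":[0,0,-20],"spin":0,"jaw":22},{"offset":[0,0,-10],"spin":0,"jaw":22},{"offset":[0,0,0],"spin":-6.2,"jaw":22},{"offset":[0,0,0],"spin":0,"jaw":22}]}}

```text
clock: 28.75
eef_pos: [502.1, -198.4, 166.5]
eef_rot: [3.141, 0.0, 1.533]
wrist_force: [-0.2, -0.1, -0.7]
finger_gap: 27.7
```

Run:
```python
from look import *
plan(477,283,166,np.radians(87.7))
```

```text
now [ 502.05 -198.43  166.49] yaw 1.5325 q6 -0.41 | spin 0.11 off [480.04 -44.35   0.49]
```

Request:
{"api": "drive_tool", "payload": {"rows": [{"offset":[14,-1.2,0],"spin":0,"jaw":22},{"offset":[30,-2.8,0],"spin":0,"jaw":22},{"offset":[30,-2.8,0],"spin":0,"jaw":22},{"offset":[30,-2.8,0],"spin":0,"jaw":22},{"offset":[30,-2.8,0],"spin":0,"jaw":22},{"offset":[30,-2.8,0],"spin":0,"jaw":22},{"offset":[30,-2.8,0],"spin":0,"jaw":22},{"offset":[30,-2.8,0],"spin":0,"jaw":22},{"offset":[30,-2.8,0],"spin":0,"jaw":22},{"offset":[30,-2.8,0],"spin":0,"jaw":22},{"offset":[30,-2.8,0],"spin":0,"jaw":22},{"offset":[30,-2.8,0],"spin":0,"jaw":22},{"offset":[30,-2.8,0],"spin":0,"jaw":22},{"offset":[30,-2.8,0],"spin":0,"jaw":22},{"offset":[30,-2.8,0],"spin":0,"jaw":22},{"offset":[30,-2.8,0],"spin":0,"jaw":22},{"offset":[16,-1.2,0],"spin":0,"jaw":22},{"offset":[0,0,0],"spin":0,"jaw":22},{"offset":[0,0,0],"spin":0,"jaw":22}]}}

```text
clock: 30.65
eef_pos: [476.7, 282.5, 165.9]
eef_rot: [-3.141, 0.001, 1.53]
wrist_force: [0.9, -0.7, 0.2]
finger_gap: 27.8
```

Run:
```python
from look import *
plan(477,283,106.5,np.radians(87.7))
print(manip.read_state()['finger_gap'])
```

```text
now [476.71 282.52 165.9 ] yaw 1.5302 q6 0.51 | spin -0.02 off [ 0.49  0.27 59.4 ]
27.76441519293933
```

Request:
{"api": "drive_tool", "payload": {"rows": [{"offset":[0,0,20],"spin":0,"jaw":22},{"offset":[0,0,20],"spin":0,"jaw":22},{"offset":[0,0,12],"spin":0,"jaw":22},{"offset":[0,0,4],"spin":0,"jaw":22},{"offset":[0,0,2],"spin":0,"jaw":22},{"offset":[0,0,1.2],"spin":0,"jaw":22},{"offset":[0,0,0],"spin":0,"jaw":22},{"offset":[0,0,0],"spin":0,"jaw":46},{"offset":[0,0,0],"spin":0,"jaw":46},{"offset":[0,0,0],"spin":0,"jaw":46},{"offset":[0,0,-10],"spin":0,"jaw":46},{"offset":[0,0,-20],"spin":0,"jaw":46},{"offset":[0,0,-30],"spin":0,"jaw":46},{"offset":[0,0,-40],"spin":0,"jaw":70},{"offset":[0,0,-40],"spin":0,"jaw":70},{"offset":[0,0,0],"spin":0,"jaw":70}]}}

```text
clock: 32.25
eef_pos: [478.2, 283.6, 253.2]
eef_rot: [3.134, -0.005, 1.531]
wrist_force: [0.5, -0.1, -0.4]
finger_gap: 66.3
```

Run:
```python
from look import *
plan(420,40,260,-.035)
c,W=shot('scene','s2');rect(W,20,27,477,235,80,'bisc top')
for n in('label_plate','shortbread_0','box_lid'):
  for r in finder.find_in('scene',n)[:4]:
    u,v=map(int,r['uv']);print(n,r['p'],u,v,W[v,u])
cv2.imwrite('pics/s2c.png',cv2.resize(c['color'][120:370,120:440],(768,600)))
```

```text
now [478.17 283.59 253.24] yaw 1.5307 q6 0.51 | spin 89.71 off [-49.61 245.47  -6.76]
bisc top 548 mean [477.77 239.19  23.83] rect ((474.8294372558594, 244.77023315429688), (148.5939178466797, 149.53944396972656), 86.82133483886719)
label_plate 0.97 276 217 [457.95  21.98  15.33]
shortbread_0 0.71 208 247 [478.14 190.4   24.19]
shortbread_0 0.56 171 271 [475.7  282.76  23.16]
shortbread_0 0.49 188 258 [480.65 238.55  24.22]
box_lid 0.74 318 221 [396.35 -48.43   3.88]
box_lid 0.73 299 178 [ 525.47 -107.1     7.38]
```

View pics/s2c.png

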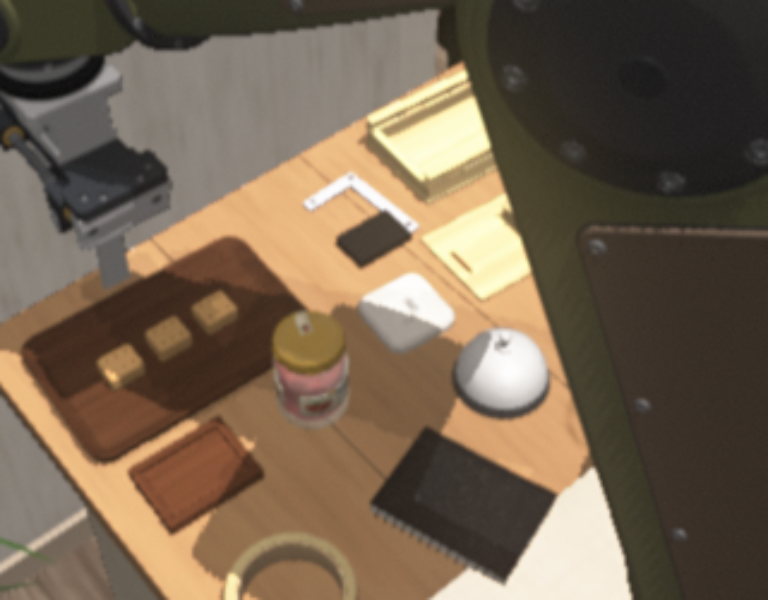

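All three biscuits lie flat on the tray, the lid is down flat, and the plate is still near the stop. Next I'll go above the plate and stop and look.

Request:
{"api": "drive_tool", "payload": {"rows": [{"offset":[-15,0.5,0],"spin":0,"jaw":70},{"offset":[-28,0.5,0],"spin":0,"jaw":70},{"offset":[-28,0.5,0],"spin":0,"jaw":70},{"offset":[-28,0.5,0],"spin":0,"jaw":70},{"offset":[-28,0.5,0],"spin":0,"jaw":70},{"offset":[-28,0.5,0],"spin":0,"jaw":70},{"offset":[-28,0.5,0],"spin":0,"jaw":70},{"offset":[-28,0.5,0],"spin":0,"jaw":70},{"offset":[-28,0.5,0],"spin":0,"jaw":70},{"offset":[-28,0.5,0],"spin":0,"jaw":70},{"offset":[-28,0.5,0],"spin":0,"jaw":70},{"offset":[-28,0.5,0],"spin":0,"jaw":70},{"offset":[-20,0,0],"spin":0,"jaw":70},{"offset":[0,0,0],"spin":0,"jaw":70},{"offset":[0,0,0],"spin":0,"jaw":70}]}}

```text
clock: 33.95
eef_pos: [468.8, -60.3, 246.5]
eef_rot: [-3.14, -0.0, 1.529]
wrist_force: [-0.6, 0.4, 1.0]
finger_gap: 69.9
```

```bash
cat > pl.py <<'E'
from look import *
def comps(W,z0,z1,x0,x1,y0,y1,amin=60):
    z=W[...,2];m=((z>z0)&(z<z1)&(W[...,0]>x0)&(W[...,0]<x1)&(W[...,1]>y0)&(W[...,1]<y1)).astype(np.uint8)
    n,l,st,_=cv2.connectedComponentsWithStats(cv2.morphologyEx(m,cv2.MORPH_OPEN,np.ones((3,3))))
    out=[]
    for i in range(1,n):
        if st[i,4]>amin:
            P=W[l==i];r=cv2.minAreaRect(P[:,:2].astype(np.float32));out.append(P);print('comp',st[i,4],np.round(r[0],1),np.round(r[1],1),round(r[2],1),'z',P[:,2].mean().round(1))
    return out
def stopfit(W):
    z=W[...,2];m=(z>3.2)&(z<7)&(W[...,0]>430)&(W[...,0]<560)&(W[...,1]>-35)&(W[...,1]<60);P=W[m][:,:2]
    for X,ax in((P[(P[:,0]>455)&(P[:,0]<518)&(P[:,1]<5)],0),(P[(P[:,1]>6)&(P[:,1]<38)&(P[:,0]>520)],1)):
        if len(X)<20: print('few');continue
        a=ax;k=np.polyfit(X[:,a],X[:,1-a],1);r=X[:,1-a]-np.polyval(k,X[:,a]);print('strip axis',ax,len(X),'line',k,'deg',np.degrees(np.arctan(k[0])),'halfwidths',np.percentile(r,[1,99]))
E
python3 - <<'E'
from pl import *
c,W=shot('wrist','w5');np.savez('w5.npz',W=W)
plan(452,24,105)
comps(W,8.5,16,410,520,-20,100)
stopfit(W)
E
```

```text
now [468.9  -59.77 246.6 ] yaw 1.5304 q6 -0.16 | spin 0.0 off [ 83.02 -20.27 141.6 ]
comp 2538 [460.5  20.7] [59.1 39.5] 88.0 z 12.1
strip axis 0 708 line [  0.03 -32.6 ] deg 1.9617339653556203 halfwidths [-5.9   5.81]
strip axis 1 398 line [ -0.03 536.49] deg -1.657034367745674 halfwidths [-5.88  5.87]
```

View pics/w5.png

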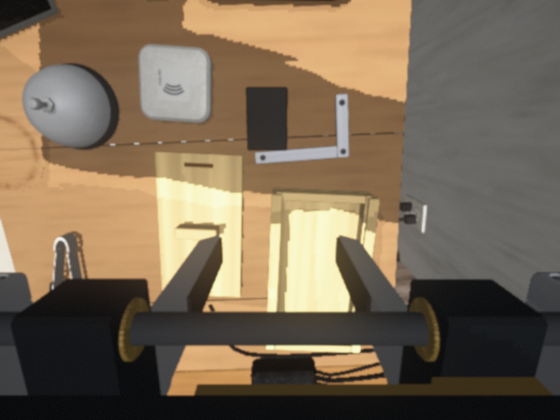

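The plate was knocked: it is now at about (460.5, 20.7), px (267,118), yaw about -2°. The stop's corner is at px (343,152).

Request:
{"api": "drive_tool", "payload": {"force": 25, "rows": [{"offset":[20,-2.9,15],"spin":0,"jaw":70},{"offset":[20,-2.9,25],"spin":0,"jaw":70},{"offset":[20,-2.9,25],"spin":0,"jaw":65},{"offset":[20.1,-2.9,25],"spin":-0.3,"jaw":60},{"offset":[0,0,25],"spin":0,"jaw":60},{"offset":[0,0,12],"spin":0,"jaw":60},{"offset":[0,0,0],"spin":0,"jaw":60},{"offset":[0,0,0],"spin":0,"jaw":60}]}}

```text
clock: 34.8
eef_pos: [461.2, 20.5, 120.7]
eef_rot: [3.141, -0.0, 1.536]
wrist_force: [0.4, -0.4, 0.8]
finger_gap: 60.0
```

Run:
```python
from pl import *
plan(460.5,20.7,103,1.536)
c,W=shot('scene');comps(W,9,17,420,520,-20,100,20)
```

```text
now [461.19  20.48 120.74] yaw 1.5359 q6 -0.0 | spin -0.01 off [ 0.19 -0.7  17.74]
comp 271 [461.3  24.1] [58.2 40.5] 89.3 z 13.2
```

Request:
{"api": "drive_tool", "payload": {"force": 25, "rows": [{"offset":[0,-0.6,10],"spin":0,"jaw":60},{"offset":[0,0,7],"spin":0,"jaw":60},{"offset":[0,0,0],"spin":0,"jaw":34},{"offset":[0,0,0],"spin":0,"jaw":34},{"offset":[0,0,0],"spin":0,"jaw":34},{"offset":[0,0,0],"spin":0,"jaw":34},{"offset":[0,0,0],"spin":0,"jaw":34},{"offset":[0,0,-6],"spin":0,"jaw":34},{"offset":[0,0,-6],"spin":0,"jaw":34},{"offset":[0,0,0],"spin":0,"jaw":34}]}}

```text
clock: 35.85
eef_pos: [460.7, 20.5, 116.1]
eef_rot: [3.14, -0.0, 1.536]
wrist_force: [-0.2, 0.3, -0.7]
finger_gap: 39.4
```

Run:
```python
from pl import *
print(manip.read_state()['wrist_force'])
plan(484.6,27,115,np.radians(1.8))
```

```text
[-0.19  0.33 -0.72]
now [460.67  20.51 116.08] yaw 1.5359 q6 -0.0 | spin 86.2 off [24.12 -5.74  1.08]
```

Request:
{"api": "drive_tool", "payload": {"rows": [{"offset":[0,0,0],"spin":7.8,"jaw":34},{"offset":[0,0,0],"spin":7.8,"jaw":34},{"offset":[0,0,0],"spin":7.8,"jaw":34},{"offset":[0,0,0],"spin":7.8,"jaw":34},{"offset":[0,0,0],"spin":7.8,"jaw":34},{"offset":[0,0,0],"spin":7.8,"jaw":34},{"offset":[0,0,0],"spin":7.8,"jaw":34},{"offset":[0,0,0],"spin":7.9,"jaw":34},{"offset":[0,0,0],"spin":7.9,"jaw":34},{"offset":[0,0,0],"spin":7.9,"jaw":34},{"offset":[0,0,0],"spin":7.9,"jaw":34},{"offset":[12,-3,0],"spin":0,"jaw":34},{"offset":[12,-3,0],"spin":0,"jaw":34},{"offset":[0,0,0],"spin":0,"jaw":34},{"offset":[0,0,0],"spin":0,"jaw":34}]}}

```text
clock: 37.35
eef_pos: [483.7, 27.2, 114.9]
eef_rot: [-3.142, 0.001, 0.032]
wrist_force: [-0.1, 0.0, -1.5]
finger_gap: 39.6
```

Run:
```python
from pl import *
plan(484.6,27,104,np.radians(1.8))
c,W=shot('wrist','w6');comps(W,15,30,440,530,-20,70,60);stopfit(W)
```

```text
now [483.66  27.25 114.88] yaw 0.0316 q6 1.52 | spin 0.01 off [ 0.93  0.28 10.88]
comp 6536 [485.4  27.6] [60.4 59.3] 1.7 z 23.8
strip axis 0 1203 line [  0.09 -62.96] deg 5.403092593231554 halfwidths [-6.09  6.33]
strip axis 1 971 line [ -0.03 537.44] deg -1.847112867543896 halfwidths [-5.67  5.5 ]
```

View pics/w6.png

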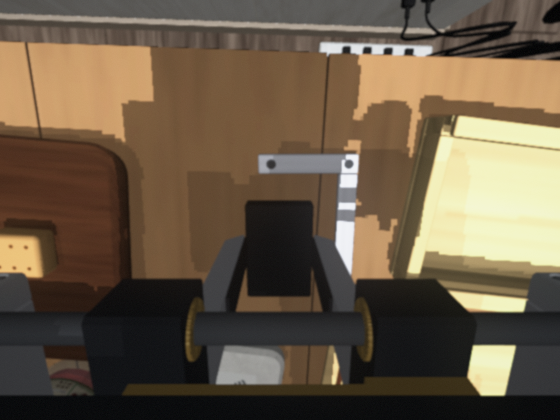

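Picture 9: the plate is held level and square, short of both strips (px 280,248; strips at row 163 and column ~347). Lowering, then sliding.

Request:
{"api": "drive_tool", "payload": {"rows": [{"offset":[0,0,5],"spin":0,"jaw":34},{"offset":[0,0,4],"spin":0,"jaw":34},{"offset":[0,0,1.3],"spin":0,"jaw":34},{"offset":[0,0,0],"spin":0,"jaw":34},{"offset":[0,4,0],"spin":0,"jaw":34},{"offset":[0,5,0],"spin":0,"jaw":34},{"offset":[0,4,0],"spin":0,"jaw":34},{"offset":[0,1,0],"spin":0,"jaw":34},{"offset":[0,0,0],"spin":0,"jaw":34},{"offset":[0,0,0],"spin":0,"jaw":34}]}}

```text
clock: 38.4
eef_pos: [484.5, 13.3, 104.8]
eef_rot: [-3.142, -0.0, 0.031]
wrist_force: [0.1, -0.1, -0.5]
finger_gap: 39.5
```

Request:
{"api": "drive_tool", "payload": {"rows": [{"offset":[0,0.8,0.4],"spin":0,"jaw":34},{"offset":[0,0.8,0],"spin":0,"jaw":34},{"offset":[0,0.8,0],"spin":0,"jaw":34},{"offset":[0,0,0],"spin":0,"jaw":34},{"offset":[0,0,0],"spin":0,"jaw":34}]}}

```text
clock: 38.9
eef_pos: [484.6, 10.9, 104.3]
eef_rot: [3.142, 0.0, 0.031]
wrist_force: [-0.2, -0.4, -0.1]
finger_gap: 39.7
```

Request:
{"api": "drive_tool", "payload": {"rows": [{"offset":[0,0.5,0],"spin":0,"jaw":34},{"offset":[0,0.5,0],"spin":0,"jaw":34},{"offset":[0,0.5,0],"spin":0,"jaw":34},{"offset":[0,0,0],"spin":0,"jaw":34},{"offset":[0,0,0],"spin":0,"jaw":34}]}}

```text
clock: 39.4
eef_pos: [484.6, 9.9, 104.4]
eef_rot: [-3.141, 0.0, 0.031]
wrist_force: [-0.9, 6.8, 0.8]
finger_gap: 39.3
```

Request:
{"api": "drive_tool", "payload": {"rows": [{"offset":[3,-0.3,0],"spin":0,"jaw":34},{"offset":[4,0,0],"spin":0,"jaw":34},{"offset":[4,0,0],"spin":0,"jaw":34},{"offset":[2,0,0],"spin":0,"jaw":34},{"offset":[0.8,0,0],"spin":0,"jaw":34},{"offset":[0,0,0],"spin":0,"jaw":34},{"offset":[0,0,0],"spin":0,"jaw":34}]}}

```text
clock: 40.1
eef_pos: [498.2, 10.5, 104.0]
eef_rot: [-3.141, 0.001, 0.031]
wrist_force: [-1.4, 5.6, -0.9]
finger_gap: 39.4
```

Request:
{"api": "drive_tool", "payload": {"rows": [{"offset":[0.7,0,0],"spin":0,"jaw":34},{"offset":[0.7,0,0],"spin":0,"jaw":34},{"offset":[0.7,0,0],"spin":0,"jaw":34},{"offset":[0,0,0],"spin":0,"jaw":34},{"offset":[0,0,0],"spin":0,"jaw":34}]}}

```text
clock: 40.6
eef_pos: [499.6, 10.5, 103.9]
eef_rot: [-3.141, 0.003, 0.032]
wrist_force: [-8.1, 5.9, 2.2]
finger_gap: 39.7
```

Request:
{"api": "drive_tool", "payload": {"rows": [{"offset":[0.2,0.2,0],"spin":0,"jaw":34},{"offset":[0,0,0],"spin":0,"jaw":34},{"offset":[0,0,0],"spin":0,"jaw":52},{"offset":[0,0,0],"spin":0,"jaw":52},{"offset":[0,0,0],"spin":0,"jaw":52},{"offset":[0,0,-10],"spin":0,"jaw":52},{"offset":[-10,0,-30],"spin":0,"jaw":60},{"offset":[-20,0,-35],"spin":0,"jaw":70},{"offset":[-20,0,-20],"spin":0,"jaw":70},{"offset":[0,0,0],"spin":0,"jaw":70},{"offset":[0,0,0],"spin":0,"jaw":70}]}}

```text
clock: 41.7
eef_pos: [451.0, 8.3, 200.0]
eef_rot: [3.141, -0.002, 0.031]
wrist_force: [0.8, -0.1, -0.3]
finger_gap: 69.9
```

Run:
```python
from pl import *
plan(499.8,10.2,104,np.radians(1.8))
c,W=shot('wrist','w7');comps(W,8.5,16,440,550,-30,70,60);stopfit(W)
cv2.imwrite('pics/w7c.png',cv2.resize(c['color'][60:280,150:420],None,fx=2.6,fy=2.6,interpolation=2))
```

```text
now [451.03   8.34 199.99] yaw 0.0312 q6 1.48 | spin -0.01 off [48.8  -0.33 95.99]
comp 3203 [500.9  10.5] [59.3 39.9] 2.0 z 12.2
strip axis 0 890 line [  0.04 -34.3 ] deg 2.130616985192329 halfwidths [-5.74  5.71]
strip axis 1 522 line [ -0.04 537.29] deg -2.050648678384195 halfwidths [-5.43  5.35]
```

View pics/w7c.png

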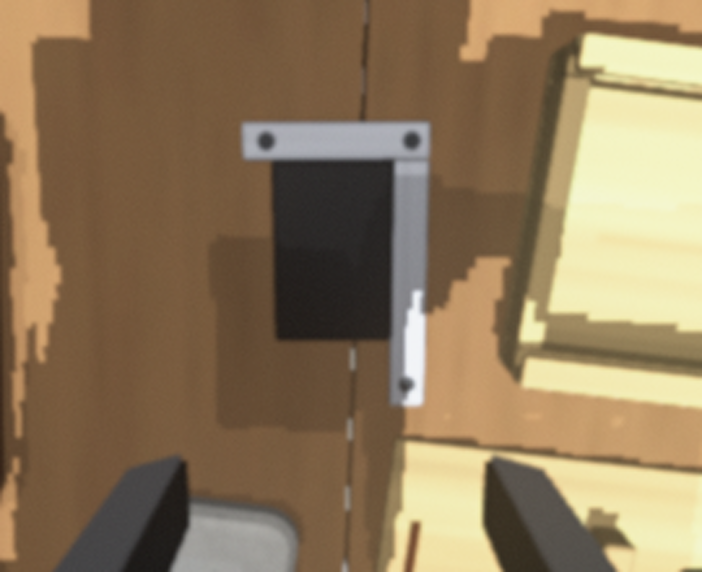

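Picture 10: the plate is snug against both strips (its edges meet them at px row ~160 and column ~392), parallel to within about 0.1°. Picking it up.

Request:
{"api": "drive_tool", "payload": {"force": 30, "rows": [{"offset":[16,0,25],"spin":0,"jaw":60},{"offset":[16,0,25],"spin":0,"jaw":60},{"offset":[16.8,-0.3,20],"spin":0,"jaw":60},{"offset":[0,0,15],"spin":0,"jaw":60},{"offset":[0,0,8],"spin":0,"jaw":58},{"offset":[0,0,0],"spin":0,"jaw":56},{"offset":[0,0,0],"spin":0,"jaw":56}]}}

```text
clock: 42.45
eef_pos: [499.6, 10.2, 106.5]
eef_rot: [-3.142, 0.0, 0.031]
wrist_force: [-0.6, 0.5, -0.5]
finger_gap: 56.4
```

Run:
```python
from pl import *
plan(500,10.2,103.7,np.radians(1.8))
```

```text
now [499.63  10.23 106.54] yaw 0.0314 q6 1.49 | spin -0.0 off [0.37 0.04 2.84]
```

Request:
{"api": "drive_tool", "payload": {"force": 30, "rows": [{"offset":[0.3,0,2.6],"spin":0,"jaw":56},{"offset":[0,0,0],"spin":0,"jaw":34},{"offset":[0,0,0],"spin":0,"jaw":34},{"offset":[0,0,0],"spin":0,"jaw":34},{"offset":[0,0,0],"spin":0,"jaw":34},{"offset":[0,0,0],"spin":0,"jaw":34},{"offset":[0,0,-10],"spin":0,"jaw":34},{"offset":[0,0,-20],"spin":0,"jaw":34},{"offset":[0,0,-25],"spin":0,"jaw":34},{"offset":[0,0,-25],"spin":0,"jaw":34},{"offset":[0,0,-20],"spin":0,"jaw":34},{"offset":[0,0,0],"spin":0,"jaw":34}]}}

```text
clock: 43.65
eef_pos: [500.6, 10.0, 206.6]
eef_rot: [3.141, -0.005, 0.031]
wrist_force: [0.4, 0.3, -1.6]
finger_gap: 39.4
```

Run:
```python
from pl import *
plan(357,240,203,np.radians(86))
```

```text
now [500.59   9.97 206.61] yaw 0.0314 q6 1.49 | spin -84.2 off [ 219.45 -159.28    3.61]
```

Request:
{"api": "drive_tool", "payload": {"rows": [{"offset":[0,0,0],"spin":-7.6,"jaw":34},{"offset":[0,0,0],"spin":-7.6,"jaw":34},{"offset":[0,0,0],"spin":-7.6,"jaw":34},{"offset":[0,0,0],"spin":-7.6,"jaw":34},{"offset":[0,0,0],"spin":-7.6,"jaw":34},{"offset":[0,0,0],"spin":-7.7,"jaw":34},{"offset":[0,0,0],"spin":-7.7,"jaw":34},{"offset":[0,0,0],"spin":-7.7,"jaw":34},{"offset":[0,0,0],"spin":-7.7,"jaw":34},{"offset":[0,0,0],"spin":-7.7,"jaw":34},{"offset":[0,0,0],"spin":-7.7,"jaw":34},{"offset":[0,0,0],"spin":0,"jaw":34}]}}

```text
clock: 44.85
eef_pos: [499.5, 10.1, 202.9]
eef_rot: [-3.14, 0.0, 1.503]
wrist_force: [-0.5, -0.3, -1.0]
finger_gap: 39.1
```

Request:
{"api": "drive_tool", "payload": {"rows": [{"offset":[12,-9,0],"spin":0,"jaw":34},{"offset":[22,-16,0],"spin":0,"jaw":34},{"offset":[22,-16,0],"spin":0,"jaw":34},{"offset":[22,-16,0],"spin":0,"jaw":34},{"offset":[22,-16,0],"spin":0,"jaw":34},{"offset":[22,-16,0],"spin":0,"jaw":34},{"offset":[22,-16,0],"spin":0,"jaw":34},{"offset":[22,-16,0],"spin":0,"jaw":34},{"offset":[22,-16,0],"spin":0,"jaw":34},{"offset":[18,-13,0],"spin":0,"jaw":34},{"offset":[9,-9,0],"spin":0,"jaw":34},{"offset":[0,0,0],"spin":0,"jaw":34},{"offset":[0,0,0],"spin":0,"jaw":34}]}}

```text
clock: 46.15
eef_pos: [356.2, 235.5, 203.7]
eef_rot: [3.142, 0.0, 1.5]
wrist_force: [-0.2, 0.5, -1.0]
finger_gap: 38.9
```

Run:
```python
from pl import *
plan(357,295,203,np.radians(86))
print(manip.read_state()['finger_gap'])
c,W=shot('wrist','w8')
print('recess');comps(W,5,10.5,305,410,235,360,100)
print('rim');comps(W,10.7,16,300,415,230,365,100)
```

```text
now [356.2  235.55 203.68] yaw 1.5003 q6 0.57 | spin -0.04 off [59.37 -3.35  0.68]
38.93575273341605
recess
comp 4658 [357.7 290.8] [70.5 50.3] 87.2 z 8.2
rim
comp 2947 [357.6 291.1] [86.  65.7] 87.4 z 13.1
comp 229 [412.  288.4] [43.6  5.7] 87.0 z 13.3
comp 182 [409.5 247.9] [35.6  5.4] 88.6 z 13.5
```

View pics/w8.png

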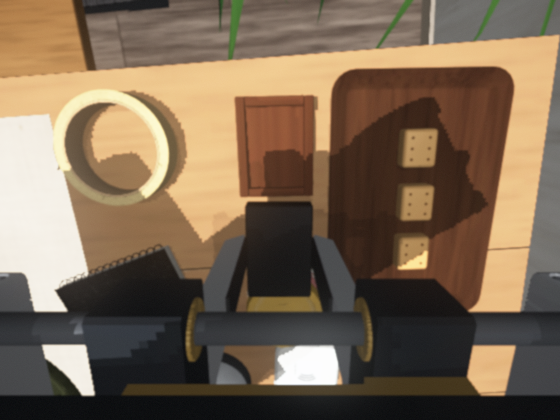

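Picture 11: the recess is at px (276,145) ≈ (357.6, 291), empty, with the plate still in hand and the biscuits flat.

Request:
{"api": "drive_tool", "payload": {"rows": [{"offset":[15,-0.3,0],"spin":-1.35,"jaw":34},{"offset":[20,-0.5,0],"spin":0,"jaw":34},{"offset":[15,-0.4,0],"spin":0,"jaw":34},{"offset":[5.4,0,0],"spin":0,"jaw":34},{"offset":[0,0,20],"spin":0,"jaw":34},{"offset":[0,0,25],"spin":0,"jaw":34},{"offset":[0,0,20],"spin":0,"jaw":34},{"offset":[0,0,13],"spin":0,"jaw":34},{"offset":[0,0,0],"spin":0,"jaw":34},{"offset":[0,0,0],"spin":0,"jaw":34}]}}

```text
clock: 47.2
eef_pos: [358.1, 291.2, 126.1]
eef_rot: [-3.142, 0.0, 1.525]
wrist_force: [-0.8, 0.1, -0.7]
finger_gap: 39.8
```

Run:
```python
from pl import *
plan(357.6,291,112,np.radians(87.3))
c,W=shot('wrist');comps(W,26,45,320,400,240,345,100)
```

```text
now [358.11 291.24 126.05] yaw 1.5245 q6 0.65 | spin 0.05 off [-0.26 -0.49 14.05]
comp 6621 [359.3 290.4] [60.7 62.9] 87.6 z 34.3
```

Request:
{"api": "drive_tool", "payload": {"rows": [{"offset":[0,-0.5,6],"spin":0,"jaw":34},{"offset":[0,0,5],"spin":0,"jaw":34},{"offset":[0,0,1.5],"spin":0,"jaw":34},{"offset":[0,0,0.7],"spin":0,"jaw":34},{"offset":[0,0,0],"spin":0,"jaw":34},{"offset":[0,0,0],"spin":0,"jaw":34}]}}

```text
clock: 47.85
eef_pos: [357.5, 291.3, 112.7]
eef_rot: [3.141, -0.0, 1.525]
wrist_force: [0.1, -0.6, -0.5]
finger_gap: 38.7
```

Request:
{"api": "drive_tool", "payload": {"rows": [{"offset":[0,0,0.5],"spin":0,"jaw":34},{"offset":[0,0,0.4],"spin":0,"jaw":34},{"offset":[0,0,0],"spin":0,"jaw":34},{"offset":[0,0,0],"spin":0,"jaw":34}]}}

```text
clock: 48.25
eef_pos: [357.5, 291.3, 112.1]
eef_rot: [3.141, -0.0, 1.525]
wrist_force: [-1.9, -2.2, 5.9]
finger_gap: 39.6
```

Request:
{"api": "drive_tool", "payload": {"rows": [{"offset":[0,0,0],"spin":0,"jaw":56},{"offset":[0,0,0],"spin":0,"jaw":56},{"offset":[0,0,0],"spin":0,"jaw":56},{"offset":[0,0,-8],"spin":0,"jaw":56},{"offset":[0,0,-30],"spin":0,"jaw":56},{"offset":[0,0,-40],"spin":0,"jaw":60},{"offset":[-10,0,-40],"spin":0,"jaw":60},{"offset":[-30,0,-30],"spin":0,"jaw":60},{"offset":[-30,0,0],"spin":0,"jaw":60},{"offset":[0,0,0],"spin":0,"jaw":60},{"offset":[0,0,0],"spin":0,"jaw":60}]}}

```text
clock: 49.35
eef_pos: [354.2, 221.2, 260.1]
eef_rot: [3.141, -0.001, 1.523]
wrist_force: [0.6, 0.9, -0.3]
finger_gap: 59.8
```

Run:
```python
from pl import *
c,W=shot('wrist','w9');print('plate');comps(W,16,24,320,400,240,345,60);print('biscuits');comps(W,20,28,420,535,140,335,60)
c,W=shot('scene');print('lid');comps(W,3,8,320,445,-190,0,60);print('bar');comps(W,20,27,340,430,-150,-50,10)
for n in('jam_jar','reader'):
    r=finder.find_in('scene',n)[0];u,v=map(int,r['uv']);print(n,r['p'],u,v,W[v,u])
```

```text
plate
comp 2389 [358.5 290.1] [59.2 40. ] 87.6 z 20.1
biscuits
comp 910 [478.  283.1] [31.4 27.8] 87.2 z 24.0
comp 790 [478.  235.3] [32.1 28.3] 87.6 z 23.4
comp 715 [476.5 188.2] [32.2 28.2] 87.4 z 23.0
lid
comp 267 [ 360.7 -136.4] [64.4 76.1] 70.7 z 5.9
comp 312 [367.7 -55.3] [49.3 97.6] 36.3 z 6.1
comp 100 [406.3 -36.5] [27.5 47.1] 27.5 z 6.0
bar
comp 30 [378.  -89.1] [10.8 16.4] 83.7 z 24.1
comp 18 [364.3 -89.1] [ 4.9 12.6] 47.4 z 24.1
jam_jar 0.79 248 273 [335.85 192.66  82.01]
reader 0.95 290 249 [369.72  57.86  14.37]
```

View pics/w9.png

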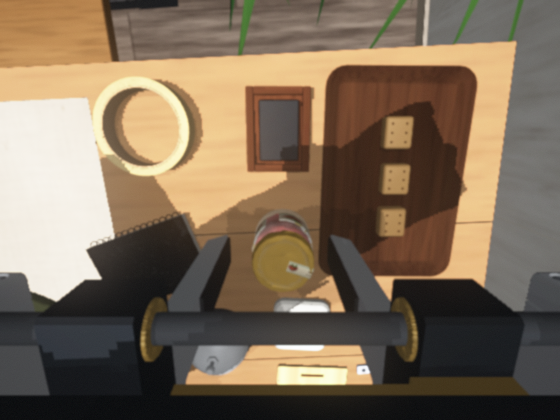

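Picture 12: the plate is seated in the recess (px 278,130; top at 20 mm, as expected), all three biscuits are flat on the tray, and the jar and reader haven't moved. Handing in.

```bash
python3 -c "
from cell import manip
print(manip.sign_off())"
```

```text
the job is handed in; nothing more can be done
None
```

The whole job is done in the order asked, and I handed it in at about 49 s; no verdict is reported.

- **Lid:** I slid it out along its tracks and laid it flat, bar up, on the counter in front of the box. Its top reads about 5–6 mm and the bar top about 24 mm.
- **Biscuits:** Three were in the box; the fourth place was empty. All three lie flat in a row on the tray, with tops at 23–24 mm and about 47 mm between centres.
- **Price plate:** It had been knocked about 10 mm before I reached it, so I located it again. I slid it into the corner stop until both strips pushed back (about 8 N and 6 N) and it sat parallel to them within about 0.1°. I then picked it up and laid it in the recess of the rest. Its top reads 20.1 mm against 20 mm expected, about 1 mm from the recess centre.
- **Jam jar and card reader:** Both show where they started, within camera error.

No check failed. In the last scene view the lid was partly hidden by the arm, so its flatness there rests on partial patches plus an earlier clear wrist view.

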